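Put the run-in motors away in test order

TASK

The four motors in the orange tray have been run in one after another, starting at the tray's handle. Put them away in the four round recesses of the rosewood organizer in that same order, starting at the copper funnel: the motor next to the tray's handle goes in the recess next to the funnel, and so on along the row. Keep every motor upright, set it down rather than drop it, and leave each standing flat on the floor of its own recess.

Things in the scene. Friction and masses are not known exactly. Their poses are not given: they have to be found in the camera images.
- slim (a point): The slim motor: the thinnest one, a matte grey can 28 mm in diameter on a 27 mm base, its flat top 31 mm above its underside, with a threaded steel shaft and dark nut on top up to 45 mm; about 40 g. It stands upright on its flat round base. This point is on its axis, 15.5 mm above its underside, half-way up the can; z is its axis, pointing up.
- pancake (a point): The pancake motor: the widest and flattest one, a matte grey disc-like can 48 mm in diameter on a 38 mm base (7 mm high), its flat spoked top 30 mm above its underside, with a low 16 mm hub on top up to 33 mm; about 85 g. It stands upright on its flat round base. This point is on its axis, 15 mm above its underside, half-way up the can; z is its axis, pointing up.
- tall (a point): The tall motor: the tallest can, matte grey, 33 mm in diameter on a 32 mm base, its flat top 50 mm above its underside, with a plain short shaft up to 59 mm; about 140 g. It stands upright on its flat round base. This point is on its axis, 25 mm above its underside, half-way up the can; z is its axis, pointing up.
- spinner (a point): The spinner motor: a matte grey can 38 mm in diameter on a 34 mm base (7 mm high), its flat top 32 mm above its underside, carrying a bright aluminium spinner cone, 22 mm wide at its foot, up to 57 mm; about 80 g. It stands upright on its flat round base. This point is on its axis, 16 mm above its underside, half-way up the can; z is its axis, pointing up.
- seat_slim: Black ring seat in the tray in which the slim motor stands at the start: 41 mm across outside, 33 mm inside, rim 9 mm and floor 4 mm above its underside. Fixed: it still tells the motor's starting place once the motor is gone. Origin: centre of its underside, 6 mm above the table (motor's underside at 10 mm, rim at 15 mm).
- seat_pancake: Black ring seat in the tray in which the pancake motor stands at the start: 52 mm across outside, 44 mm inside, rim 9 mm and floor 4 mm above its underside. Fixed: it still tells the motor's starting place once the motor is gone. Origin: centre of its underside, 6 mm above the table (motor's underside at 10 mm, rim at 15 mm).
- seat_tall: Black ring seat in the tray in which the tall motor stands at the start: 46 mm across outside, 38 mm inside, rim 9 mm and floor 4 mm above its underside. Fixed: it still tells the motor's starting place once the motor is gone. Origin: centre of its underside, 6 mm above the table (motor's underside at 10 mm, rim at 15 mm).
- seat_spinner: Black ring seat in the tray in which the spinner motor stands at the start: 48 mm across outside, 40 mm inside, rim 9 mm and floor 4 mm above its underside. Fixed: it still tells the motor's starting place once the motor is gone. Origin: centre of its underside, 6 mm above the table (motor's underside at 10 mm, rim at 15 mm).
- tray: Orange printed run-in tray, fixed, turned any way round: a plate 72 x 264 mm, 6 mm thick, holding the four seats in a row, with a flat loop handle at one end only (out to 161 mm from the middle). Origin: middle of the row, on the table. Its y axis runs along the row towards the handle; from the handle end the seats are at y = +96, +32, -32, -96 mm, x = 0.
- organizer: Rosewood block, fixed, 264 mm long, 22 mm high. Four round recesses (56 mm wide, 6 mm deep, floor 16 mm above table) in a row; origin mid-row, on the table; y axis along the row to the funnel end: recesses at y = +96, +32, -32, -96 mm from the funnel end, x = 0. Open bins, as high, at x +36 to +98. Copper funnel, 66 mm wide, at x +67, y +175, mouth 92 mm up, above a steel cup.
Things that resemble listed ones, but are neither listed nor needed, are in the scene too. What is shaped like the part that bears spinner but blue is not meant.

How it is judged:
At the end, for the whole second after the job is handed in: Each motor is in the recess whose place from the funnel equals its seat's place from the tray handle: axis within 18 mm of the recess centre along and across the row, underside within 4 mm of the recess floor, within 0.1 rad of upright, at rest (under 0.02 m/s) (((y of seat_slim in the frame of tray between 0.076 and 0.116 m and y of slim in the frame of organizer between 0.078 and 0.114 m) or (y of seat_slim in the frame of tray between 0.012 and 0.052 m and y of slim in the frame of organizer between 0.014 and 0.05 m) or (y of seat_slim in the frame of tray between -0.052 and -0.012 m and y of slim in the frame of organizer between -0.05 and -0.014 m) or (y of seat_slim in the frame of tray between -0.116 and -0.076 m and y of slim in the frame of organizer between -0.114 and -0.078 m)) and x of slim in the frame of organizer between -0.018 and 0.018 m and z of slim in the frame of organizer between 0.0275 and 0.0355 m and angle between each of slim, pancake, tall, spinner's own z axis and vertical below 0.1 rad and linear speed of each of motor_slim, motor_pancake, motor_tall, motor_spinner below 0.02 m/s and ((y of seat_pancake in the frame of tray between 0.076 and 0.116 m and y of pancake in the frame of organizer between 0.078 and 0.114 m) or (y of seat_pancake in the frame of tray between 0.012 and 0.052 m and y of pancake in the frame of organizer between 0.014 and 0.05 m) or (y of seat_pancake in the frame of tray between -0.052 and -0.012 m and y of pancake in the frame of organizer between -0.05 and -0.014 m) or (y of seat_pancake in the frame of tray between -0.116 and -0.076 m and y of pancake in the frame of organizer between -0.114 and -0.078 m)) and x of pancake in the frame of organizer between -0.018 and 0.018 m and z of pancake in the frame of organizer between 0.027 and 0.035 m and ((y of seat_tall in the frame of tray between 0.076 and 0.116 m and y of tall in the frame of organizer between 0.078 and 0.114 m) or (y of seat_tall in the frame of tray between 0.012 and 0.052 m and y of tall in the frame of organizer between 0.014 and 0.05 m) or (y of seat_tall in the frame of tray between -0.052 and -0.012 m and y of tall in the frame of organizer between -0.05 and -0.014 m) or (y of seat_tall in the frame of tray between -0.116 and -0.076 m and y of tall in the frame of organizer between -0.114 and -0.078 m)) and x of tall in the frame of organizer between -0.018 and 0.018 m and z of tall in the frame of organizer between 0.037 and 0.045 m and ((y of seat_spinner in the frame of tray between 0.076 and 0.116 m and y of spinner in the frame of organizer between 0.078 and 0.114 m) or (y of seat_spinner in the frame of tray between 0.012 and 0.052 m and y of spinner in the frame of organizer between 0.014 and 0.05 m) or (y of seat_spinner in the frame of tray between -0.052 and -0.012 m and y of spinner in the frame of organizer between -0.05 and -0.014 m) or (y of seat_spinner in the frame of tray between -0.116 and -0.076 m and y of spinner in the frame of organizer between -0.114 and -0.078 m)) and x of spinner in the frame of organizer between -0.018 and 0.018 m and z of spinner in the frame of organizer between 0.028 and 0.036 m); the robot touches nothing.
It fails at once if the slim motor is tipped over (more than 0.8 rad from upright) (angle between slim's own z axis and vertical above 0.8 rad).
It fails at once if the pancake motor is tipped over (more than 0.8 rad from upright) (angle between pancake's own z axis and vertical above 0.8 rad).
It fails at once if the tall motor is tipped over (more than 0.8 rad from upright) (angle between tall's own z axis and vertical above 0.8 rad).
It fails at once if the spinner motor is tipped over (more than 0.8 rad from upright) (angle between spinner's own z axis and vertical above 0.8 rad).
It fails at once if a motor is dropped (moves faster than 0.7 m/s, a fall of some 25 mm, while the fingers do not hold it) ((linear speed of motor_slim above 0.7 m/s and contact force between the fingers and motor_slim below 0.05 N) or (linear speed of motor_pancake above 0.7 m/s and contact force between the fingers and motor_pancake below 0.05 N) or (linear speed of motor_tall above 0.7 m/s and contact force between the fingers and motor_tall below 0.05 N) or (linear speed of motor_spinner above 0.7 m/s and contact force between the fingers and motor_spinner below 0.05 N)).
It also fails if it takes over 106 s, if anything falls off the work surface, if the arm or the gripper's body presses on something with over 40 N, if the wrist force passes 120 N, or if a joint passes its speed limit or range.

ROBOT

A 7-joint arm with a two-finger parallel gripper is mounted at the origin on the work surface. World frame = base frame: x ahead of the robot, y to its left, z up, the work surface at z = 0. Lengths are in m, angles in rad, forces in N, time in s.
With the tool pointing down it reaches from about 0.425 to 0.875 m from the base axis. Payload 4.7 kg.
Tool frame: the origin (TCP) lies at the centre of the arm's flange, where the gripper is bolted on; the fingertips stand 182 mm ahead of it and the grasp point (between the pads) lies 164 mm ahead of it; x points along the fingers, y is the direction in which the jaws open and shut, and the axes are right-handed (so a half turn about x gives the same grasp; the last joint's range is limited). The gripper opens to 87 mm and grips with 3 to 60 N. Pads are 19 mm wide; open, the fingers measure 117 mm over their backs; the gripper's body (75 mm by 190 mm) begins 51 mm behind the grasp point.
Start: joints at [0.014, 0.321, -0.07, 1.45, 0.023, 1.371, -0.057], TCP at [0.65, -0, 0.405] pointing down, gripper open.
Joint ranges: [-2.86, 2.86], [-0.3, 2.09], [-1.38, 1.24], [0.06, 2.45], [-1.56, 4.7], [0.09, 2.05], [-2.69, 2.69]. Speed limits (rad/s): [2.57, 2.57, 3.14, 3.14, 3.14, 3.14, 3.14].

INTERFACE

Orientations are given as a rotation vector (axis times angle).
In Python, from bench import ctrl gives the robot as it stands.
- The arm moves only by the shell command python3 -m crank 'ROWS' [FORCE]. ROWS is JSON, one flat list of numbers, 7 for each row, row after row: the shift along the tool's x, y, z in mm, then the turn, a rotation vector about the tool's x, y, z in rad, then the finger opening in mm, from 0 to 87. A call has exactly 5 rows; each row shifts and turns the commanded pose from where the row before left it, along the tool's axes as they then stand; what a row does not reach is not made up. A row lasts 1/8 s, in which the tool goes at most 62.5 mm and 10.7 degrees, less where a joint would pass 70% of its speed; a pose out of reach is approached as far as the arm can. A call with a gripper value outside its range is refused whole. The fingers move at their own pace and stop on an object; FORCE is the grip in N (left out, the last holds). Time passes only in rows, so rows that do not move let the fingers close, or fill a call up. It gives the time, the measured TCP pose, the force and the opening at its end, in the units of the state.
- ctrl.get_state(): the state, without advancing time (a new reading comes with each control period).
- ctrl.get_image(name): name is "scene" or "side" or "wrist"; returns the picture (420x560x3 uint8, red, green, blue); there is no depth.
- ctrl.camera_params(name): a dict with "K" (3x3 intrinsics, pixels), "k1" (the pictures are not rectified: a ray, as slopes to the right and down, at radius r is drawn at 1 + k1 r^2 times it, then the intrinsics apply), "world_to_cam" (4x4, takes a point from world to camera coordinates); the wrist camera has in their place "hand_eye" (4x4, takes a point from camera to tool coordinates, whose origin is the TCP and whose axes are the tool frame's). Camera axes: x right, y down, z forward; pixel columns grow to the right and rows downward; lengths in m; the calibration is good to about 2 mm. A picture is of the moment at which its call begins: read the wrist's pose just before it. camera_params takes no time and is no camera call.
- ctrl.close_job(): hands the job in, once; it reports no verdict.
Trained networks look in the newest picture that a camera, given by its name, has taken for a name from the list of things; names that differ only in an ending like _2 or _b are one class to them, and where a whole thing is asked for, a point or a joint stands for the part that bears it (a point fixed in the world has none). Each returns a list of dicts, best first, with "confidence" (0 to 1); they miss things now and then, are a little off and sometimes report something else, mostly with a low value. They report only what shows in the picture. A call takes as long as a camera call. They do not tell look-alikes from the thing itself.
- ctrl.regions_of(camera, target): "region" (420x560 bool, what is visible of it) and "at" ([column, row] in pixels, amid what is visible of it).
- ctrl.mark_of(camera, target): "at" ([column, row] in pixels: a listed point, or the origin of a listed thing).
The state is a dict: "time": time; "joint_positions": joint angles; "qd": joint speeds; "joint_torque": joint torques, N m; "position": TCP position; "tool_rot": TCP orientation; "ft_force": force on the tool from outside, world axes, zero at the start; "torque": the same for the moment, N m; "grip_width": opening from 0.0 (shut) to 1.0 (fully open).
Only numpy, scipy, OpenCV 4.12 (cv2) and the standard library are available. Lean on these libraries where they do the work, as an engineer would, in place of code of your own. Each camera call takes 0.05 s, during which the arm holds its last target.

## Working session

There is one attempt and no reset: what is moved stays moved. The work goes in short steps, Python scripts to look and compute and a shell command to move; the robot and the scene stay as the last step left them, time stands still between calls to the robot, and variables do not carry over. Pictures are saved under pics/ and viewed, and the job is handed in when it is done.

```bash
ls; mkdir -p pics
python3 - <<'E'
from bench import ctrl
import cv2,numpy as np
s=ctrl.get_state();print({k:np.round(v,3).tolist() for k,v in s.items()})
for n in ["scene","side","wrist"]:
    cv2.imwrite(f"pics/{n}0.png",ctrl.get_image(n)[:,:,::-1])
    p=ctrl.camera_params(n);print(n,{k:np.round(v,4).tolist() for k,v in p.items()})
E
```

```text
pics
{'time': 0.0, 'joint_positions': [0.014, 0.322, -0.07, 1.452, 0.023, 1.371, -0.057], 'qd': [-0.001, 0.0, -0.001, -0.001, -0.001, -0.002, 0.001], 'joint_torque': [-0.0, -49.128, -0.404, -31.253, -0.064, 0.044, 0.0], 'position': [0.65, -0.0, 0.404], 'tool_rot': [1.208, 1.211, -1.211], 'ft_force': [-0.003, 0.317, -0.989], 'torque': [0.023, 0.041, 0.018], 'grip_width': 1.003}
scene {'K': [[407.8608, 0.0, 276.8859], [0.0, 407.8608, 202.6474], [0.0, 0.0, 1.0]], 'k1': -0.0605, 'world_to_cam': [[0.8416, 0.5397, 0.0223, -0.4271], [0.3435, -0.503, -0.7931, -0.151], [-0.4168, 0.6751, -0.6087, 1.1234], [0.0, 0.0, 0.0, 1.0]]}
side {'K': [[484.0804, 0.0, 272.3839], [0.0, 484.0804, 200.9244], [0.0, 0.0, 1.0]], 'k1': -0.1548, 'world_to_cam': [[-0.7379, -0.6749, 0.0028, 0.3963], [-0.425, 0.4614, -0.7788, 0.2817], [0.5243, -0.5758, -0.6273, 0.6962], [0.0, 0.0, 0.0, 1.0]]}
wrist {'K': [[322.3957, 0.0, 278.8721], [0.0, 322.3957, 212.735], [0.0, 0.0, 1.0]], 'k1': -0.0381, 'hand_eye': [[-0.0011, -0.2923, 0.9563, 0.0199], [1.0, -0.0004, 0.0011, -0.0002], [0.0, 0.9563, 0.2923, -0.0805], [0.0, 0.0, 0.0, 1.0]]}
```

View pics/scene0.png

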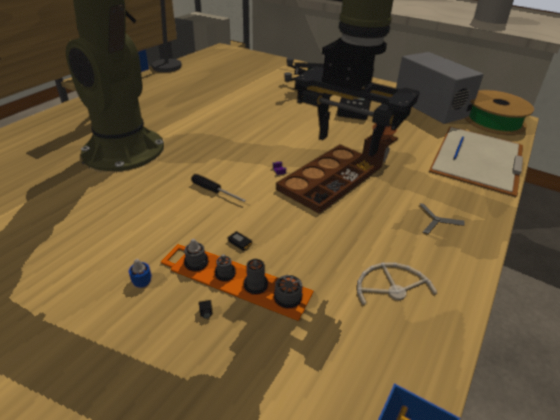

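View pics/side0.png

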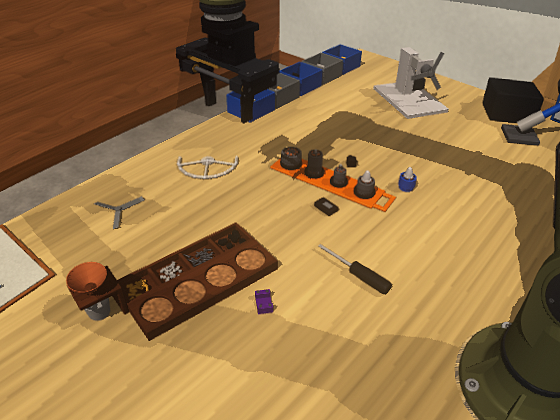

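View pics/wrist0.png

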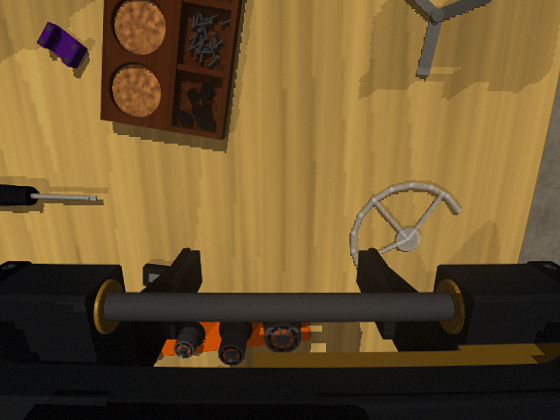

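The scene view shows the orange tray with its handle at about (175,255). From the handle the motors look like spinner (195,255), slim (225,268), tall (256,275) and pancake (288,290). A blue spinner look-alike is at (140,273). The organizer is at (335,175) and the funnel at its far end, about (383,140). The side view agrees: handle (385,200), funnel (90,280). Next I measure.

```bash
cat > h.py <<'E'
from bench import ctrl
import cv2,numpy as np
from scipy.spatial.transform import Rotation as R
def ray(cam,uv,st=None):
    p=ctrl.camera_params(cam);K=p["K"];k=p["k1"]
    d=(np.array(uv,float)-[K[0][2],K[1][2]])/[K[0][0],K[1][1]]
    x=d.copy()
    for _ in range(20): x=d/(1+k*(x@x))
    v=np.array([x[0],x[1],1.])
    if cam=="wrist":
        T=np.array(p["hand_eye"]); Rt=R.from_rotvec(st["tool_rot"]).as_matrix()
        return Rt@T[:3,3]+st["position"], Rt@T[:3,:3]@v
    W=np.array(p["world_to_cam"]); return -W[:3,:3].T@W[:3,3], W[:3,:3].T@v
def atz(cam,uv,z,st=None):
    o,d=ray(cam,uv,st); return o+d*(z-o[2])/d[2]
def proj(cam,P,st=None):
    p=ctrl.camera_params(cam);K=p["K"];P=np.array(P,float)
    if cam=="wrist":
        T=np.array(p["hand_eye"]); Rt=R.from_rotvec(st["tool_rot"]).as_matrix()
        c=T[:3,:3].T@((Rt.T@(P-st["position"]))-T[:3,3])
    else:
        W=np.array(p["world_to_cam"]); c=W[:3,:3]@P+W[:3,3]
    x=c[:2]/c[2]; x=x*(1+p["k1"]*(x@x)); return [K[0][0]*x[0]+K[0][2],K[1][1]*x[1]+K[1][2]]
def tri(o1,d1,o2,d2):
    A=np.c_[d1,-d2]; s=np.linalg.lstsq(A,o2-o1,rcond=None)[0]
    return (o1+d1*s[0]+o2+d2*s[1])/2, np.linalg.norm(o1+d1*s[0]-o2-d2*s[1])
E
python3 - <<'E'
from h import *
Z={"slim":.0255,"pancake":.025,"tall":.035,"spinner":.026,"tray":0,"organizer":0}
for n,z in Z.items():
    for c in ["scene","side"]:
        for r in ctrl.mark_of(c,n)[:3]:
            print(n,c,np.round(r["at"],1),round(r["confidence"],2),np.round(atz(c,r["at"],z)*1000,1))
print(ctrl.get_state()["time"])
E
python3 - <<'E'
import cv2
a=cv2.imread('pics/side0.png')[130:230,240:440];b=cv2.imread('pics/scene0.png')[225:325,125:325]
import numpy as np
cv2.imwrite('pics/crop.png',np.vstack([cv2.resize(x,(600,300),interpolation=cv2.INTER_CUBIC) for x in(a,b)]))
E
```

```text
slim scene [222.1 266.5] 0.72 [ 525.  -214.2   25.5]
slim side [334.4 176.3] 0.68 [ 530.8 -197.    25.5]
pancake scene [283.4 289.8] 0.62 [ 647.2 -197.9   25. ]
pancake side [291.4 156. ] 0.72 [ 654.4 -194.3   25. ]
tall scene [254.1 273.9] 0.87 [ 589.1 -203.4   35. ]
tall side [314.  161.2] 0.7 [ 593.  -201.5   35. ]
spinner scene [142.3 276.7] 0.85 [ 423.6 -313.8   26. ]
spinner scene [192.  254.4] 0.64 [ 458.9 -221.9   26. ]
spinner side [364.1 184.3] 0.76 [ 464.8 -216.9   26. ]
tray scene [239.3 279.8] 0.77 [ 556.  -204.7    0. ]
tray side [326.8 177.3] 0.75 [ 560.9 -211.7    0. ]
organizer scene [321.6 172.9] 0.83 [514.  202.6   0. ]
organizer side [201.9 293.1] 0.87 [511.4 211.5   0. ]
organizer side [327.8 178.7] 0.69 [ 555.9 -208.9    0. ]
0.75
```

View pics/crop.png

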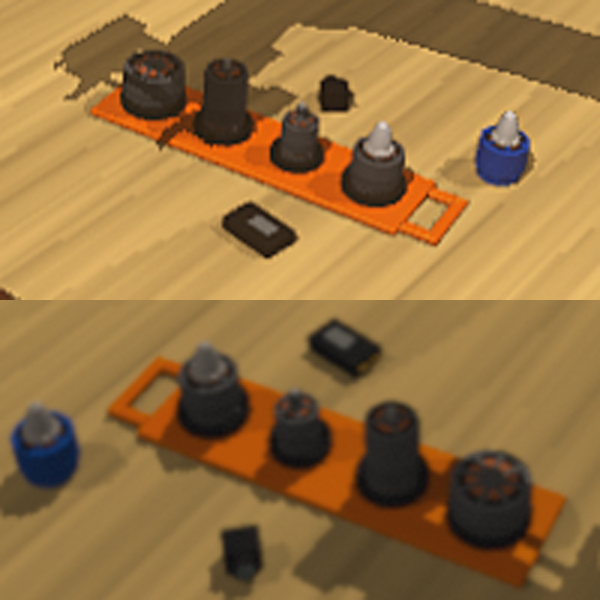

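The crop confirms the choice. From the handle the order is spinner, slim, tall, pancake. The blue-based spinner off the tray is the look-alike. I move over the tray for a closer look.

```bash
python3 -m crank '[0,-18,44,0,0,0,87, 0,-18,44,0,0,0,87, 0,-18,44,0,0,0,87, 0,-18,44,0,0,0,87, 0,-18,44,0,0,0,87]' 25
python3 - <<'E'
from h import *
st=ctrl.get_state();im=ctrl.get_image("wrist");cv2.imwrite("pics/w1.png",im[:,:,::-1])
print(np.round(st["position"],4),st["time"],np.round(R.from_rotvec(st["tool_rot"]).as_matrix(),3).tolist())
Z={"slim":.0255,"pancake":.025,"tall":.035,"spinner":.026,"tray":0,"seat_slim":.006,"seat_pancake":.006,"seat_tall":.006,"seat_spinner":.006}
for n,z in Z.items():
    for r in ctrl.mark_of("wrist",n)[:2]:
        print(n,np.round(r["at"],1),round(r["confidence"],2),np.round(atz("wrist",r["at"],z,st)*1000,1))
E
```

```text
time: 1.38
position: [0.5593, -0.2214, 0.405]
tool_rot: [1.209, 1.209, -1.209]
ft_force: [1.0, 0.6, 0.2]
grip_width: 0.995
[ 0.5593 -0.2214  0.405 ] 1.375 [[0.001, 1.0, 0.0], [-0.0, 0.0, -1.0], [-1.0, 0.001, 0.0]]
slim [250.5 175.7] 0.82 [ 527.7 -207.2   25.5]
pancake [364.2 162.9] 0.55 [ 655.2 -192.7   25. ]
tall [306.5 174.2] 0.72 [ 590.  -203.8   35. ]
spinner [196.  183.7] 0.85 [ 465.5 -216.2   26. ]
spinner [154.6 251.2] 0.83 [ 408.6 -299.5   26. ]
tray [277.  167.5] 0.78 [ 557.5 -202.     0. ]
tray [249.  174.3] 0.68 [ 523.7 -210.2    0. ]
seat_slim [248.5 172.5] 0.79 [ 523.7 -206.9    6. ]
seat_tall [303.4 166.3] 0.66 [ 588.6 -199.6    6. ]
seat_tall [361.2 164.2] 0.17 [ 656.9 -197.     6. ]
seat_spinner [196.8 182.8] 0.82 [ 461.4 -219.3    6. ]
```

View pics/w1.png

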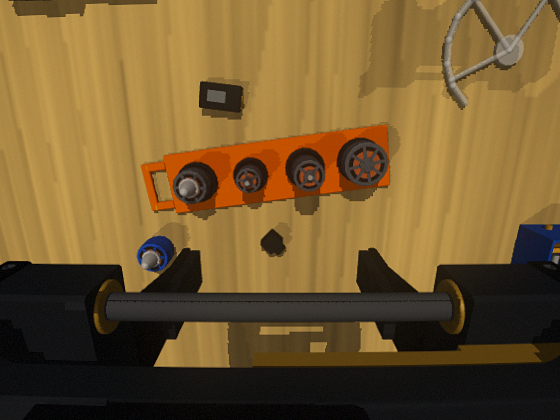

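The wrist view shows the same row: handle (155,190), spinner (195,185), slim (250,177), tall (306,172), pancake (364,160), and the blue decoy at (155,253). I fit the plate edges for the exact line.

Run:
```python
from h import *
st=ctrl.get_state();im=cv2.imread("pics/w1.png")
h=cv2.cvtColor(im,cv2.COLOR_BGR2HSV)
m=cv2.inRange(h,(5,200,90),(16,255,255)); m[245:]=0; m[:,:168]=0; m[:,395:]=0
m=cv2.morphologyEx(m,cv2.MORPH_OPEN,np.ones((3,3)))
ys,xs=np.nonzero(m)
P=np.array([atz("wrist",(x,y),.006,st)[:2]*1000 for x,y in zip(xs,ys)],np.float32)
c,s,a=cv2.minAreaRect(P);print(c,s,a)
k=cv2.boxPoints((c,s,a));print(k)
```

```text
Traceback (most recent call last):
  File "h.py", line 15, in atz
    o,d=ray(cam,uv,st); return o+d*(z-o[2])/d[2]
        ~~~^^^^^^^^^^^
  File "h.py", line 5, in ray
    p=ctrl.camera_params(cam);K=p["K"];k=p["k1"]
ValueError: time passes only in moves, steps and waits
```

```bash
sed -i 's/ctrl.camera_params(cam)/cp(cam)/; s/^def ray/import functools\n@functools.lru_cache\ndef cp(c): return ctrl.camera_params(c)\ndef ray/' h.py
python3 - <<'E'
from h import *
st=ctrl.get_state();im=cv2.imread("pics/w1.png")
h=cv2.cvtColor(im,cv2.COLOR_BGR2HSV)
m=cv2.inRange(h,(3,200,60),(18,255,255)); m[245:]=0; m[:,:168]=0; m[:,395:]=0
m=cv2.morphologyEx(m,cv2.MORPH_OPEN,np.ones((3,3)))
ys,xs=np.nonzero(m)
P=np.array([atz("wrist",(x,y),.006,st)[:2]*1000 for x,y in zip(xs,ys)],np.float32)
c,s,a=cv2.minAreaRect(P);print(c,s,a)
print(cv2.boxPoints((c,s,a)),st["time"])
E
```

```text
(554.926025390625, -201.55587768554688) (270.7236328125, 71.96765899658203) 7.853899955749512
[[ 415.9168  -184.40645]
 [ 425.75104 -255.69902]
 [ 693.93524 -218.7053 ]
 [ 684.101   -147.41273]] 1.875
```

```bash
python3 -m crank '[20,-19,-1,0,0,0,87, 20,-19,-1,0,0,0,87, 20,-19,-1,0,0,0,87, 20,-19,-1,0,0,0,87, 20,-19,-1,0,0,0,87]' 25
python3 -m crank '[0,0,0,0.18,0,0,87, 0,0,0,0.18,0,0,87, 0,0,0,0.18,0,0,87, 0,0,0,0.18,0,0,87, 0,0,0,0.18,0,0,87]'
python3 -m crank '[0,0,0,0.18,0,0,87, 0,0,0,0.18,0,0,87, 0,0,0,0.18,0,0,87, 0,0,0,0,0,0,87, 0,0,0,0,0,0,87]'
cat >> h.py <<'E'
def shift(x,y,zg):
    "grasp point target (mm) -> shift in tool axes"
    st=ctrl.get_state();M=R.from_rotvec(st["tool_rot"]).as_matrix()
    g=st["position"]*1000+M[:,0]*164
    print("grasp",np.round(g,1),"shift",np.round(M.T@(np.array([x,y,zg])-g),1),"ydir",np.round(np.arctan2(M[1,1],M[0,1]),3),"tilt",np.round(M[2,:],3),"q",np.round(st["joint_positions"],2),"w",st["grip_width"],"f",st["ft_force"],"t",st["time"])
E
python3 - <<'E'
from h import *
shift(464,-216.5,36.5)
st=ctrl.get_state();im=ctrl.get_image("wrist");cv2.imwrite("pics/w2.png",im[:,:,::-1])
for n,z in {"spinner":.026,"slim":.0255}.items():
    for r in ctrl.mark_of("wrist",n)[:2]:
        print(n,np.round(r["at"],1),round(r["confidence"],2),np.round(atz("wrist",r["at"],z,st)*1000,1))
E
```

```text
time: 2.5
position: [0.4647, -0.2143, 0.3042]
tool_rot: [1.208, 1.21, -1.208]
ft_force: [-0.0, -1.0, -0.1]
grip_width: 1.0
time: 3.12
position: [0.4654, -0.2144, 0.3049]
tool_rot: [1.837, 0.636, -1.837]
ft_force: [-0.7, -0.3, 0.1]
grip_width: 1.002
time: 3.75
position: [0.4652, -0.2147, 0.3048]
tool_rot: [2.152, 0.145, -2.152]
ft_force: [-0.2, -0.7, -0.0]
grip_width: 0.998
grasp [ 465.2 -214.7  140.8] shift [104.3   1.6   1.4] ydir -1.436 tilt [-1.  0. -0.] q [ 0.25  0.1   0.14  1.92 -0.02  1.12 -1.04] w 0.997851622217816 f [-0.19971138 -0.71851232 -0.04286074] t 3.75
spinner [280.6 218.7] 0.74 [ 461.7 -216.7   26. ]
spinner [366.7 280.9] 0.73 [ 413.7 -301.6   26. ]
slim [281.3 138.5] 0.61 [ 527.4 -208.2   25.5]
```

View pics/w2.png

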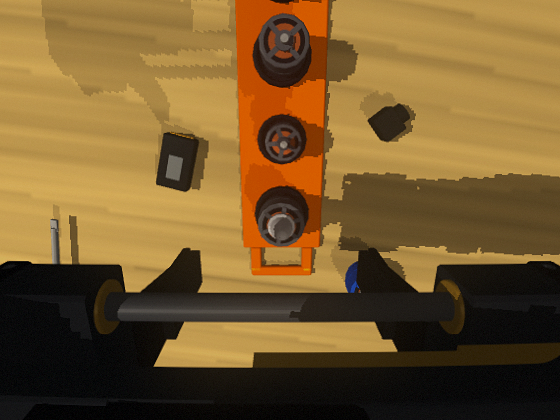

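Spinner sits centred between the jaws at (281,220), measured at (462,-217). The decoy stays clear to the right. I descend and grip.

```bash
python3 -m crank '[26,1.6,2.5,0,0,0,87, 26,0,0,0,0,0,87, 26,0,0,0,0,0,87, 20,0,0,0,0,0,87, 6,0,0,0,0,0,87]' 25
python3 -c "
from h import *
shift(462.5,-216.6,36.5)"
python3 -m crank '[0,0,0,0,0,0,60, 0,0,0,0,0,0,30, 0,0,0,0,0,0,20, 0,0,0,0,0,0,20, 0,0,0,0,0,0,20]' 25
python3 -c "
from h import *
shift(462.5,-216.6,36.5)"
```

```text
time: 4.53
position: [0.4622, -0.2167, 0.1996]
tool_rot: [2.151, 0.143, -2.156]
ft_force: [0.6, 0.5, 0.3]
grip_width: 1.003
grasp [ 461.9 -216.6   35.6] shift [-0.9  0.1 -0.6] ydir -1.439 tilt [-1.    -0.001  0.002] q [ 0.26  0.23  0.14  2.01 -0.04  0.9  -1.02] w 1.0025051076355007 f [0.55155185 0.50677032 0.2935173 ] t 4.525
time: 5.15
position: [0.4628, -0.217, 0.201]
tool_rot: [2.154, 0.141, -2.153]
ft_force: [0.8, 0.4, -1.0]
grip_width: 0.517
grasp [ 462.9 -217.    37. ] shift [ 0.5 -0.4  0.3] ydir -1.44 tilt [-1.  0. -0.] q [ 0.26  0.23  0.14  2.01 -0.04  0.9  -1.02] w 0.5165022577149395 f [ 0.82065982  0.40189797 -0.95095479] t 5.15
```

```bash
python3 -m crank '[0,0,0,0,0,0,20, 0,0,0,0,0,0,20, 0,0,0,0,0,0,20, -5,0,0,0,0,0,20, -15,0,0,0,0,0,20]' 25
python3 -m crank '[-25,0,0,0,0,0,20, -25,0,0,0,0,0,20, -25,0,0,0,0,0,20, -15,0,0,0,0,0,20, 0,0,0,0,0,0,20]' 25
python3 - <<'E'
from h import *
shift(462.5,-216.6,36.5)
P={}
for n in ["scene","side"]:
    cv2.imwrite(f"pics/{n}3.png",ctrl.get_image(n)[:,:,::-1])
E
```

```text
time: 5.78
position: [0.4622, -0.2167, 0.2206]
tool_rot: [2.152, 0.142, -2.156]
ft_force: [0.4, -0.2, -0.9]
grip_width: 0.432
time: 6.4
position: [0.4631, -0.2171, 0.3122]
tool_rot: [2.156, 0.14, -2.15]
ft_force: [0.1, -0.4, -1.5]
grip_width: 0.437
grasp [ 463.6 -217.3  148.2] shift [111.7  -1.    1.3] ydir -1.44 tilt [-1.     0.001 -0.003] q [ 0.25  0.09  0.15  1.91 -0.02  1.13 -1.04] w 0.4367755152985678 f [ 0.09260742 -0.36732444 -1.46684192] t 6.4
```

View pics/side3.png

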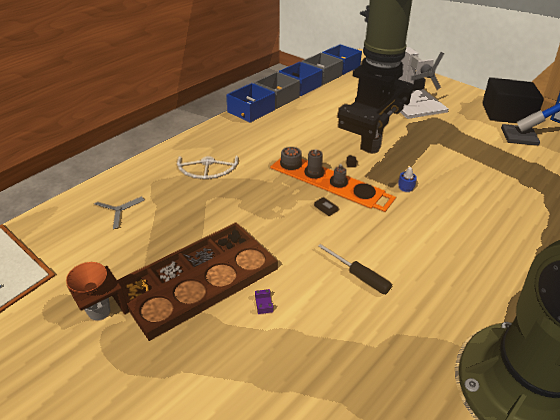

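Spinner is lifted: its seat is empty at (365,191) and the opening reads 38 mm. I turn back, carry it to the organizer and estimate the recesses from the side view.

```bash
python3 -m crank '[-4,0,0,-0.18,0,0,20, -4,0,0,-0.18,0,0,20, -4,0,0,-0.18,0,0,20, 0,0,0,-0.18,0,0,20, 0,0,0,-0.18,0,0,20]' 25
python3 -m crank '[0,0,0,-0.18,0,0,20, 0,0,0,-0.18,0,0,20, 0,0,0,-0.18,0,0,20, 0,0,-20,0,0,0,20, 0,0,-40,0,0,0,20]' 25
python3 -m crank '[0,2,-50,0,0,0,20, 0,2,-50,0,0,0,20, 0,2,-50,0,0,0,20, 0,2,-50,0,0,0,20, 0,2,-30,0,0,0,20]' 25
python3 - <<'E'
from h import *
for p in [(157,310),(190,292),(222,275),(250,260)]: print(np.round(atz("side",p,.018)*1000))
shift(513,207,150)
st=ctrl.get_state();im=ctrl.get_image("wrist");cv2.imwrite("pics/w4.png",im[:,:,::-1])
for n,z in {"organizer":0}.items():
    for r in ctrl.mark_of("wrist",n)[:2]:
        print(n,np.round(r["at"],1),round(r["confidence"],2),np.round(atz("wrist",r["at"],z,st)*1000,1))
E
```

```text
time: 7.12
position: [0.4623, -0.2167, 0.3213]
tool_rot: [1.59, 0.909, -1.593]
ft_force: [0.8, -0.4, -0.5]
grip_width: 0.425
time: 7.75
position: [0.4621, -0.1577, 0.3213]
tool_rot: [1.211, 1.209, -1.214]
ft_force: [-0.9, 1.9, -1.0]
grip_width: 0.429
time: 8.38
position: [0.472, 0.0758, 0.3215]
tool_rot: [1.206, 1.212, -1.208]
ft_force: [-0.3, -1.4, -0.8]
grip_width: 0.429
[526. 296.  18.]
[515. 233.  18.]
[504. 168.  18.]
[494. 108.  18.]
grasp [471.6  75.8 157.5] shift [   7.5   41.8 -131.1] ydir 0.003 tilt [-1.    -0.002 -0.   ] q [-0.    0.03 -0.21  1.96  0.01  1.15 -0.22] w 0.42855994215503146 f [-0.31614102 -1.35016264 -0.83981914] t 8.375
organizer [325.9  61.1] 0.84 [511.6 201.    0. ]
```

View pics/w4.png

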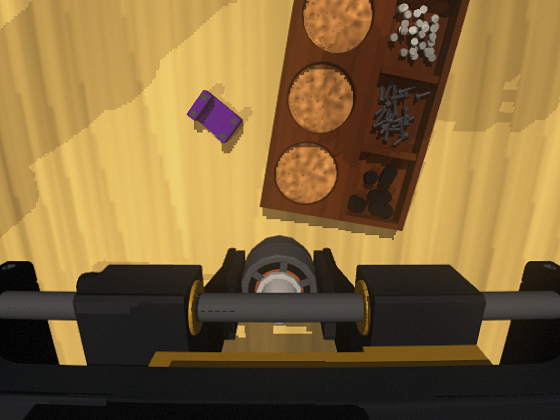

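Run:
```python
from h import *
st=ctrl.get_state()
im=cv2.imread("pics/w4.png");h=cv2.cvtColor(im,cv2.COLOR_BGR2HSV)
m=cv2.inRange(h,(5,80,130),(16,200,255));m[230:]=0;m[:,:260]=0;m[:,380:]=0
m=cv2.morphologyEx(cv2.morphologyEx(m,cv2.MORPH_OPEN,np.ones((3,3))),cv2.MORPH_CLOSE,np.ones((7,7)))
cs,_=cv2.findContours(m,cv2.RETR_EXTERNAL,cv2.CHAIN_APPROX_NONE)
for c in cs:
    if cv2.contourArea(c)<800: continue
    e=cv2.fitEllipse(c);print(np.round(e[0],1),np.round(e[1],1),np.round([atz("wrist",e[0],z,st)[:2]*1000 for z in(.016,.022)],1).tolist())
print(st["time"])
```

```text
[305.6 173.9] [56.1 59.9] [[495.2, 107.1], [494.7, 108.2]]
[320.5  99.7] [62.1 64.2] [[505.9, 170.2], [505.2, 169.9]]
[337.   22.5] [54.9 71.5] [[516.8, 229.1], [515.8, 227.6]]
8.475
```

Two fully visible recesses at (306,174) and (321,100) give a row direction of 0.169 rad, which agrees with the side view. The organizer centre is about (511,202). I go to recess 1.

```bash
python3 -m crank '[0,0,0,0.17,0,0,20, 0,3.5,-45,0,0,0,20, 0,3.5,-45,0,0,0,20, 0,3.5,-45,0,0,0,20, 0,3.5,-45,0,0,0,20]' 25
python3 -m crank '[0,3.4,-43,0,0,0,20, 15,0,0,0,0,0,20, 25,0,0,0,0,0,20, 20,0,0,0,0,0,20, 0,0,0,0,0,0,20]' 25
python3 - <<'E'
from h import *
shift(526.5,293,43.5)
st=ctrl.get_state();im=ctrl.get_image("wrist");cv2.imwrite("pics/w5.png",im[:,:,::-1])
cv2.imwrite("pics/side5.png",ctrl.get_image("side")[:,:,::-1])
E
```

```text
time: 9.1
position: [0.5175, 0.248, 0.3215]
tool_rot: [1.333, 1.123, -1.336]
ft_force: [-0.1, -0.6, -0.1]
grip_width: 0.428
time: 9.72
position: [0.527, 0.2881, 0.2601]
tool_rot: [1.33, 1.124, -1.339]
ft_force: [-0.1, -0.2, -1.0]
grip_width: 0.429
grasp [526.3 287.7  96.1] shift [52.6 -0.5 -5.5] ydir -0.171 tilt [-1.    -0.004  0.004] q [-0.26  0.35 -0.34  1.73  0.13  1.09 -0.81] w 0.42923971399438315 f [-0.11701896 -0.23043256 -1.04273452] t 9.725
```

View pics/w5.png

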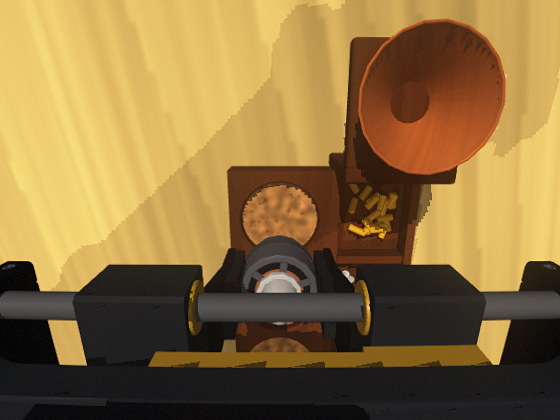

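View pics/side5.png

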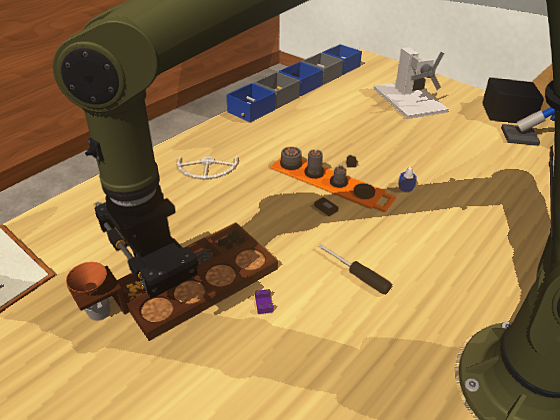

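Run:
```python
from h import *
st=ctrl.get_state()
for z in(.016,.022): print(np.round(atz("wrist",(280,213),z,st)*1000,1))
print(np.round(atz("wrist",(278,275),.073+.042,st)*1000,1))
```

```text
[530.6 299.9  16. ]
[530.9 301.7  22. ]
[529.6 301.8 115. ]
```

Recess 1 is seen at (280,218), about (530,296), which agrees within 3 mm. The funnel is up and to the right and clear. I lower.

```bash
python3 -m crank '[0,1,-6.5,0,0,0,20, 15,0,0,0,0,0,20, 15,0,0,0,0,0,20, 12,0,0,0,0,0,20, 0,0,0,0,0,0,20]' 25
python3 -m crank '[5,0,0,0,0,0,20, 4,0,0,0,0,0,20, 2,0,0,0,0,0,20, 0,0,0,0,0,0,20, 0,0,0,0,0,0,20]' 25
python3 - <<'E'
from h import *
shift(528,294,43)
cv2.imwrite("pics/side6.png",ctrl.get_image("side")[:,:,::-1][200:350,60:280].repeat(3,0).repeat(3,1))
E
```

```text
time: 10.45
position: [0.5291, 0.2957, 0.2189]
tool_rot: [1.331, 1.125, -1.336]
ft_force: [-0.2, 0.2, -0.2]
grip_width: 0.435
time: 11.08
position: [0.5298, 0.2962, 0.21]
tool_rot: [1.334, 1.124, -1.333]
ft_force: [0.7, 0.9, -0.9]
grip_width: 0.429
grasp [529.8 296.2  46. ] shift [ 3.  -1.4  2.5] ydir -0.17 tilt [-1.  0. -0.] q [-0.28  0.42 -0.33  1.75  0.16  1.   -0.84] w 0.4290480101852571 f [ 0.65955858  0.88532317 -0.86790687] t 11.075
```

View pics/side6.png

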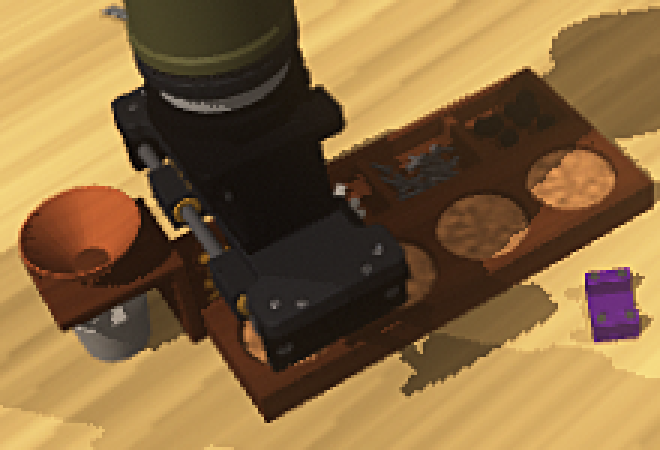

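```bash
python3 -m crank '[1,0,1,0,0,0,20, 1,0,1,0,0,0,20, 0.5,0,0,0,0,0,20, 0,0,0,0,0,0,20, 0,0,0,0,0,0,20]' 25
python3 -c "
from h import *
shift(528,294,43)"
```

```text
time: 11.75
position: [0.5294, 0.2942, 0.2073]
tool_rot: [1.333, 1.124, -1.333]
ft_force: [-1.3, 0.8, -1.8]
grip_width: 0.433
grasp [529.4 294.2  43.3] shift [ 0.3 -1.3  0.5] ydir -0.17 tilt [-1.  0. -0.] q [-0.28  0.42 -0.33  1.76  0.16  0.99 -0.84] w 0.4326947440151699 f [-1.29968153  0.83297002 -1.77955354] t 11.75
```

```bash
python3 -m crank '[0.5,0,0,0,0,0,20, 0,0,0,0,0,0,42, 0,0,0,0,0,0,50, 0,0,0,0,0,0,60, 0,0,0,0,0,0,60]' 25
python3 -m crank '[0,0,0,0,0,0,60, -10,0,0,0,0,0,60, -25,0,0,0,0,0,60, -30,0,0,0,0,0,60, -30,0,0,0,0,0,60]' 25
python3 - <<'E'
from h import *
shift(528,294,43)
st=ctrl.get_state();im=ctrl.get_image("wrist");cv2.imwrite("pics/w7.png",im[:,:,::-1])
for n,z in {"spinner":.032}.items():
    for r in ctrl.mark_of("wrist",n)[:2]:
        print(n,np.round(r["at"],1),round(r["confidence"],2),np.round(atz("wrist",r["at"],z,st)*1000,1))
E
```

```text
time: 12.38
position: [0.5294, 0.2942, 0.2068]
tool_rot: [1.333, 1.124, -1.333]
ft_force: [0.3, 0.2, -0.8]
grip_width: 0.663
time: 13.0
position: [0.5293, 0.2942, 0.3035]
tool_rot: [1.334, 1.124, -1.333]
ft_force: [0.1, -0.3, -0.3]
grip_width: 0.683
grasp [529.5 294.3 139.5] shift [96.5 -1.5  0.6] ydir -0.17 tilt [-1.     0.001 -0.   ] q [-0.26  0.32 -0.35  1.68  0.12  1.16 -0.81] w 0.6829922298901814 f [ 0.11668253 -0.31910313 -0.26880466] t 13.0
spinner [279.9 216.1] 0.62 [530.6 294.9  32. ]
```

View pics/w7.png

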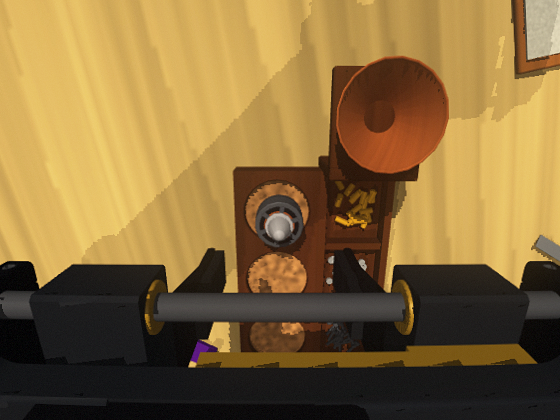

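Spinner stands upright in the recess next to the funnel at (280,215). Now for the slim motor.

```bash
python3 -m crank '[0,9.2,55,0,0,0,87, 0,9.2,55,0,0,0,87, 0,9.2,55,0,0,0,87, 0,9.2,55,0,0,0,87, 0,9.2,55,0,0,0,87]' 25
python3 -m crank '[0,9.2,55,0,0,0,87, 0,9.2,55,0,0,0,87, 0,9.2,55,0,0,0,87, 0,9.2,55,0,0,0,87, 0,0,0,0.18,0,0,87]' 25
python3 -m crank '[0,0,0,0.18,0,0,87, 0,0,0,0.18,0,0,87, 0,0,0,0.18,0,0,87, 0,0,0,0.18,0,0,87, 0,0,0,0.18,0,0,87]' 25
python3 -m crank '[0,0,0,0.18,0,0,87, 0,0,0,0.01,0,0,87, 0,0,0,0,0,0,87, 0,0,0,0,0,0,87, 0,0,0,0,0,0,87]' 25
python3 - <<'E'
from h import *
shift(527.4,-208,36.5)
st=ctrl.get_state();im=ctrl.get_image("wrist");cv2.imwrite("pics/w8.png",im[:,:,::-1])
for n,z in {"slim":.0255}.items():
    for r in ctrl.mark_of("wrist",n)[:2]:
        print(n,np.round(r["at"],1),round(r["confidence"],2),np.round(atz("wrist",r["at"],z,st)*1000,1))
E
```

```text
time: 13.72
position: [0.5277, 0.0135, 0.3017]
tool_rot: [1.333, 1.124, -1.333]
ft_force: [1.9, 0.0, -0.0]
grip_width: 0.99
time: 14.35
position: [0.5257, -0.2137, 0.3014]
tool_rot: [1.469, 1.013, -1.473]
ft_force: [1.1, 0.4, 0.1]
grip_width: 1.001
time: 14.98
position: [0.5271, -0.2076, 0.3014]
tool_rot: [2.051, 0.326, -2.052]
ft_force: [-0.4, -0.8, -0.9]
grip_width: 0.998
time: 15.6
position: [0.5272, -0.2077, 0.3017]
tool_rot: [2.153, 0.142, -2.153]
ft_force: [-0.1, -0.1, -0.8]
grip_width: 0.999
grasp [ 527.2 -207.7  137.7] shift [101.2   0.3  -0.2] ydir -1.439 tilt [-1.  0. -0.] q [ 0.24  0.22  0.11  1.79 -0.03  1.13 -1.09] w 0.999432749879736 f [-0.09700833 -0.10750929 -0.80771756] t 15.6
slim [281.2 214.6] 0.81 [ 528.1 -209.6   25.5]
```

View pics/w8.png

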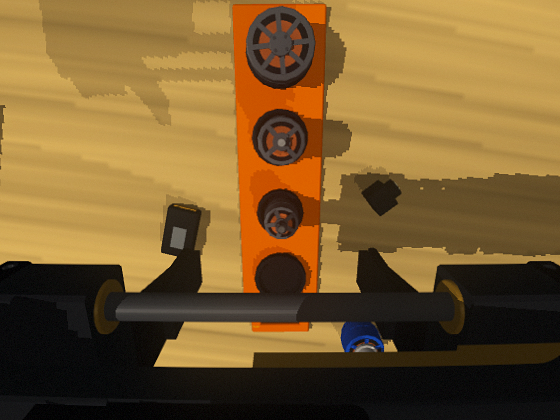

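```bash
python3 -m crank '[25,1,0,0,0,0,87, 25,0,0,0,0,0,87, 25,0,0,0,0,0,87, 20,0,0,0,0,0,87, 6,0,0,0,0,0,60]' 20
python3 -m crank '[0,0,0,0,0,0,40, 0,0,0,0,0,0,15, 0,0,0,0,0,0,15, 0,0,0,0,0,0,15, 0,0,0,0,0,0,15]' 20
python3 -m crank '[0,0,0,0,0,0,15, 0,0,0,0,0,0,15, 0,0,0,0,0,0,15, 0,0,0,0,0,0,15, 0,0,0,0,0,0,15]' 20
python3 -c "
from h import *
shift(527.4,-208,36.5)"
```

```text
time: 16.32
position: [0.5268, -0.2085, 0.1995]
tool_rot: [2.152, 0.142, -2.156]
ft_force: [0.6, 0.8, -0.4]
grip_width: 0.947
time: 16.95
position: [0.5274, -0.2087, 0.2011]
tool_rot: [2.154, 0.141, -2.153]
ft_force: [0.0, -0.4, 0.3]
grip_width: 0.401
time: 17.58
position: [0.5274, -0.2087, 0.2009]
tool_rot: [2.154, 0.141, -2.154]
ft_force: [-1.0, 0.5, 1.0]
grip_width: 0.313
grasp [ 527.4 -208.7   36.9] shift [ 0.4 -0.7 -0.1] ydir -1.44 tilt [-1.  0. -0.] q [ 0.24  0.33  0.1   1.87 -0.04  0.94 -1.08] w 0.3131765555987787 f [-0.96371629  0.51871011  1.02691395] t 17.575
```

```bash
python3 -m crank '[-8,0,0,0,0,0,15, -22,0,0,0,0,0,15, -30,0,0,0,0,0,15, -30,0,0,0,0,0,15, -15,0,0,0,0,0,15]' 20
python3 -m crank '[0,0,0,-0.18,0,0,15, 0,0,0,-0.18,0,0,15, 0,0,0,-0.18,0,0,15, 0,0,0,-0.18,0,0,15, 0,0,0,-0.18,0,0,15]' 20
python3 -m crank '[0,0,0,-0.18,0,0,15, 0,0,0,-0.19,0,0,15, 0,0,0,0,0,0,15, 0,-4,-22,0,0,0,15, 0,-10,-50,0,0,0,15]' 20
python3 -m crank '[0,-10,-52,0,0,0,15, 0,-10,-52,0,0,0,15, 0,-10,-52,0,0,0,15, 0,-10,-52,0,0,0,15, 0,-10,-52,0,0,0,15]' 20
python3 -c "
from h import *
shift(518,233.5,43)"
```

```text
time: 18.2
position: [0.5278, -0.2088, 0.3079]
tool_rot: [2.156, 0.14, -2.15]
ft_force: [-0.6, -1.0, -0.8]
grip_width: 0.314
time: 18.82
position: [0.5271, -0.2086, 0.3052]
tool_rot: [1.59, 0.908, -1.592]
ft_force: [-0.4, -0.1, -0.3]
grip_width: 0.316
time: 19.45
position: [0.5256, -0.1371, 0.3055]
tool_rot: [1.341, 1.117, -1.342]
ft_force: [1.0, 1.7, -0.0]
grip_width: 0.311
time: 20.08
position: [0.521, 0.131, 0.3057]
tool_rot: [1.338, 1.12, -1.338]
ft_force: [1.1, 0.7, 0.3]
grip_width: 0.321
grasp [521.  131.  141.7] shift [  98.7  -21.  -100.4] ydir -0.177 tilt [-1.  0.  0.] q [-0.04  0.17 -0.28  1.85  0.05  1.13 -0.51] w 0.3209908813047711 f [1.07169562 0.69052113 0.28615452] t 20.075
```

```bash
python3 -m crank '[0,-10,-40,0,0,0,15, 0,-9,-40,0,0,0,15, 0,0,-15,0,0,0,15, 10,0,0,0,0,0,15, 10,0,0,0,0,0,15]' 20
python3 - <<'E'
from h import *
shift(518,233.5,43)
st=ctrl.get_state();im=ctrl.get_image("wrist");cv2.imwrite("pics/w9.png",im[:,:,::-1])
E
```

```text
time: 20.7
position: [0.5193, 0.224, 0.2845]
tool_rot: [1.336, 1.12, -1.339]
ft_force: [-0.0, -0.6, -1.0]
grip_width: 0.322
grasp [519.2 223.7 120.5] shift [77.5 -2.8 -9.5] ydir -0.176 tilt [-1.    -0.     0.002] q [-0.16  0.25 -0.33  1.8   0.09  1.11 -0.7 ] w 0.32192211436257656 f [-0.03463711 -0.62819648 -1.0389576 ] t 20.7
```

View pics/w9.png

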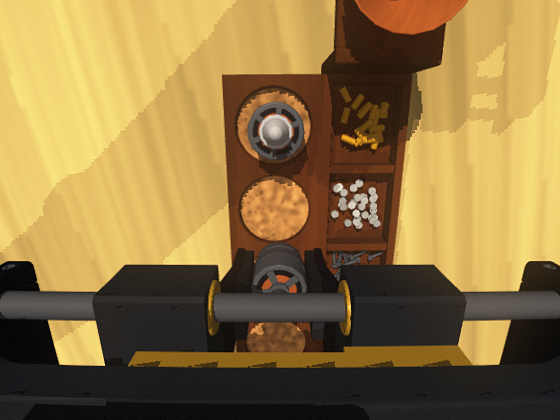

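Run:
```python
from h import *
st=ctrl.get_state()
for p in [(275,209),(274,124.5)]: print(np.round([atz("wrist",p,z,st)*1000 for z in (.016,.022)],1).tolist())
```

```text
[[516.4, 231.5, 16.0], [516.7, 233.3, 22.0]]
[[527.3, 295.9, 16.0], [527.4, 296.1, 22.0]]
```

Recess 2 at (275,209) comes out at (516.6,232.5), which matches the prediction. I lower.

```bash
python3 -m crank '[0,-3.5,-8.3,0,0,0,15, 25,0,0,0,0,0,15, 25,0,0,0,0,0,15, 15,0,0,0,0,0,15, 6,0,0,0,0,0,15]' 20
python3 -m crank '[3,0,0,0,0,0,15, 0,0,0,0,0,0,15, 0,0,0,0,0,0,15, 0,0,0,0,0,0,15, 0,0,0,0,0,0,15]' 20
python3 -c "
from h import *
shift(517,232.5,42.8)"
```

```text
time: 21.38
position: [0.5167, 0.2349, 0.2141]
tool_rot: [1.335, 1.123, -1.336]
ft_force: [-0.2, 0.3, 0.2]
grip_width: 0.32
time: 22.0
position: [0.5169, 0.235, 0.212]
tool_rot: [1.335, 1.122, -1.335]
ft_force: [0.4, 0.7, -0.0]
grip_width: 0.315
grasp [517. 235.  48.] shift [5.2 0.4 2.5] ydir -0.172 tilt [-1.  0. -0.] q [-0.19  0.34 -0.33  1.85  0.13  0.97 -0.75] w 0.3154981630051987 f [ 0.43245172  0.69130992 -0.03874879] t 22.0
```

```bash
python3 -m crank '[2,0,2,0,0,0,15, 2,0,0,0,0,0,15, 0.8,0,0,0,0,0,15, 0,0,0,0,0,0,15, 0,0,0,0,0,0,15]' 20
python3 -c "
from h import *
shift(517,232.5,42.8)"
```

```text
time: 22.62
position: [0.5165, 0.2331, 0.2069]
tool_rot: [1.335, 1.123, -1.335]
ft_force: [0.7, 0.4, -0.8]
grip_width: 0.315
grasp [516.6 233.1  42.9] shift [0.1 0.5 0.5] ydir -0.172 tilt [-1.  0. -0.] q [-0.19  0.35 -0.33  1.86  0.13  0.96 -0.75] w 0.31471632357410667 f [ 0.72202144  0.38526247 -0.81553368] t 22.625
```

```bash
python3 -m crank '[0,0,0,0,0,0,32, 0,0,0,0,0,0,40, 0,0,0,0,0,0,52, 0,0,0,0,0,0,60, 0,0,0,0,0,0,60]' 20
python3 -m crank '[0,0,0,0,0,0,60, -10,0,0,0,0,0,60, -25,0,0,0,0,0,60, -40,0,0,0,0,0,60, -40,0,0,0,0,0,60]' 25
python3 - <<'E'
from h import *
shift(590.7,-201.5,45)
st=ctrl.get_state();im=ctrl.get_image("wrist");cv2.imwrite("pics/w10.png",im[:,:,::-1])
E
```

```text
time: 23.25
position: [0.5165, 0.233, 0.207]
tool_rot: [1.335, 1.122, -1.335]
ft_force: [-0.2, 0.4, 0.5]
grip_width: 0.665
time: 23.88
position: [0.5164, 0.233, 0.3238]
tool_rot: [1.335, 1.123, -1.335]
ft_force: [1.0, 0.4, -0.3]
grip_width: 0.686
grasp [516.5 233.1 159.8] shift [114.8 147.6 415.4] ydir -0.172 tilt [-1.  0. -0.] q [-0.17  0.22 -0.34  1.76  0.08  1.18 -0.71] w 0.6862776598991869 f [ 0.98545824  0.41903941 -0.28301875] t 23.875
```

View pics/w10.png

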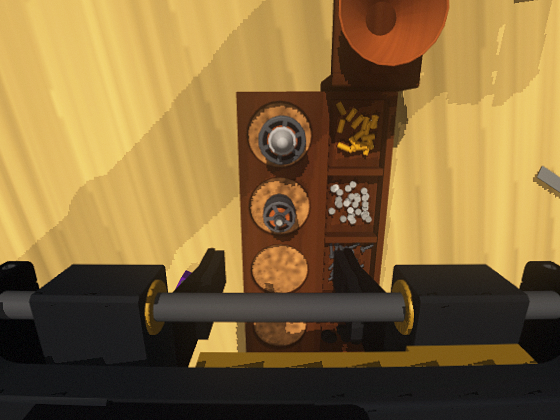

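Slim stands upright in recess 2 at (279,210). Now the tall motor.

```bash
python3 -m crank '[0,18.4,52,0,0,0,87, 0,18.4,52,0,0,0,87, 0,18.4,52,0,0,0,87, 0,18.4,52,0,0,0,87, 0,18.4,52,0,0,0,87]' 25
python3 -m crank '[0,18.4,52,0,0,0,87, 0,18.4,52,0,0,0,87, 0,18.4,52,0,0,0,87, 0,0,0,0.18,0,0,87, 0,0,0,0.18,0,0,87]' 25
python3 -m crank '[0,0,0,0.18,0,0,87, 0,0,0,0.18,0,0,87, 0,0,0,0.18,0,0,87, 0,0,0,0.18,0,0,87, 0,0,0,0.185,0,0,87]' 25
python3 -m crank '[5,0,0,0,0,0,87, 5,0,0,0,0,0,87, 0,0,0,0,0,0,87, 0,0,0,0,0,0,87, 0,0,0,0,0,0,87]' 25
python3 - <<'E'
from h import *
shift(590.7,-201.5,42)
st=ctrl.get_state();im=ctrl.get_image("wrist");cv2.imwrite("pics/w11.png",im[:,:,::-1])
for n,z in {"tall":.035}.items():
    for r in ctrl.mark_of("wrist",n)[:2]:
        print(n,np.round(r["at"],1),round(r["confidence"],2),np.round(atz("wrist",r["at"],z,st)*1000,1))
E
```

```text
time: 24.55
position: [0.5626, -0.0406, 0.3229]
tool_rot: [1.336, 1.122, -1.334]
ft_force: [1.4, 0.2, -0.7]
grip_width: 0.995
time: 25.18
position: [0.59, -0.2032, 0.3223]
tool_rot: [1.596, 0.903, -1.595]
ft_force: [-0.2, -0.0, 0.5]
grip_width: 0.997
time: 25.8
position: [0.5902, -0.2019, 0.3226]
tool_rot: [2.156, 0.138, -2.155]
ft_force: [0.1, 0.1, 1.0]
grip_width: 1.002
time: 26.42
position: [0.5902, -0.2022, 0.3122]
tool_rot: [2.153, 0.144, -2.152]
ft_force: [-0.5, -0.4, 1.0]
grip_width: 0.998
grasp [ 590.2 -202.2  148.2] shift [106.2  -0.6  -0.5] ydir -1.437 tilt [-1.  0. -0.] q [ 0.19  0.32  0.11  1.64 -0.04  1.18 -1.12] w 0.9980568340049789 f [-0.53570735 -0.43307215  1.03755593] t 26.425
tall [276.1 215.2] 0.87 [ 589.8 -200.    35. ]
```

View pics/w11.png

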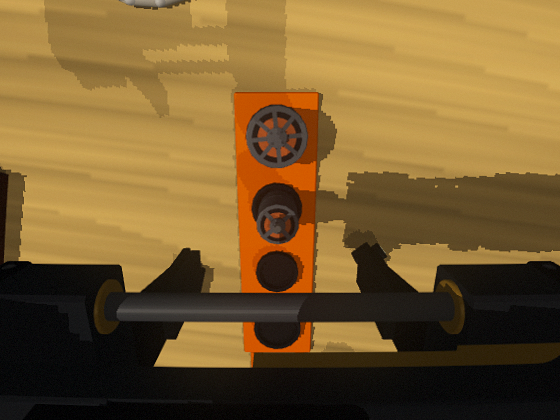

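```bash
python3 - <<'E'
from h import *
st=ctrl.get_state()
for p in [(356,240),(385,262),(370,250)]: print(np.round(atz("wrist",p,.01,st)*1000))
E
python3 -c "
import cv2;cv2.imwrite('pics/c11.png',cv2.resize(cv2.imread('pics/w11.png')[150:300,200:420],(660,450)))"
```

```text
[ 568. -279.   10.]
[ 549. -311.   10.]
[ 560. -294.   10.]
```

View pics/c11.png

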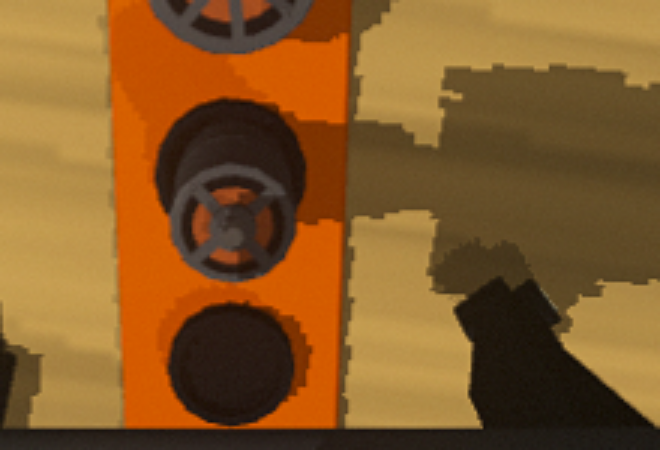

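The small black block near (370,250) lies at about (558,-292), outside the finger sweep. I descend on the tall motor.

```bash
python3 -m crank '[25,-1.2,0,0,0,0,87, 25,0,0,0,0,0,87, 25,0,0,0,0,0,87, 23,0,0,0,0,0,87, 8,0,0,0,0,0,60]' 30
python3 -m crank '[0,0,0,0,0,0,40, 0,0,0,0,0,0,20, 0,0,0,0,0,0,20, 0,0,0,0,0,0,20, 0,0,0,0,0,0,20]' 30
python3 -m crank '[0,0,0,0,0,0,20, 0,0,0,0,0,0,20, 0,0,0,0,0,0,20, 0,0,0,0,0,0,20, 0,0,0,0,0,0,20]' 30
python3 -c "
from h import *
shift(590,-200.5,42)"
```

```text
time: 27.15
position: [0.5894, -0.2007, 0.2045]
tool_rot: [2.15, 0.145, -2.155]
ft_force: [0.2, -0.4, -0.0]
grip_width: 0.946
time: 27.78
position: [0.59, -0.2009, 0.2063]
tool_rot: [2.153, 0.143, -2.152]
ft_force: [-0.1, -0.7, -0.9]
grip_width: 0.404
time: 28.4
position: [0.5901, -0.2009, 0.2062]
tool_rot: [2.153, 0.144, -2.152]
ft_force: [-1.2, 0.3, 3.1]
grip_width: 0.368
grasp [ 590.1 -200.9   42.2] shift [ 0.2 -0.4  0. ] ydir -1.438 tilt [-1.  0. -0.] q [ 0.2   0.43  0.11  1.73 -0.05  0.99 -1.11] w 0.36792647819233515 f [-1.19204825  0.33898077  3.06902821] t 28.4
```

```bash
python3 -m crank '[-6,0,0,0,0,0,20, -20,0,0,0,0,0,20, -30,0,0,0,0,0,20, -35,0,0,0,0,0,20, -20,0,0,0,0,0,20]' 30
python3 -m crank '[0,0,0,-0.18,0,0,20, 0,0,0,-0.18,0,0,20, 0,0,0,-0.18,0,0,20, 0,0,0,-0.18,0,0,20, 0,0,0,-0.18,0,0,20]' 30
python3 -m crank '[0,0,0,-0.18,0,0,20, 0,0,0,-0.185,0,0,20, 0,0,0,0,0,0,20, 0,-10,-24,0,0,0,20, 0,-19,-46,0,0,0,20]' 30
python3 -m crank '[0,-19,-46,0,0,0,20, 0,-19,-46,0,0,0,20, 0,-19,-46,0,0,0,20, 0,-19,-46,0,0,0,20, 0,-19,-40,0,0,0,20]' 30
python3 -m crank '[0,-16,-20,0,0,0,20, 0,-4,-15,0,0,0,20, 0,0,0,0,0,0,20, 0,0,0,0,0,0,20, 0,0,0,0,0,0,20]' 30
python3 - <<'E'
from h import *
shift(506,170,48.4)
st=ctrl.get_state();im=ctrl.get_image("wrist");cv2.imwrite("pics/w12.png",im[:,:,::-1])
E
```

```text
time: 29.02
position: [0.5904, -0.2011, 0.3202]
tool_rot: [2.156, 0.142, -2.148]
ft_force: [0.5, -0.6, -0.6]
grip_width: 0.368
time: 29.65
position: [0.5898, -0.2009, 0.3171]
tool_rot: [1.589, 0.909, -1.589]
ft_force: [0.2, -0.1, -2.2]
grip_width: 0.371
time: 30.28
position: [0.5731, -0.1286, 0.317]
tool_rot: [1.341, 1.117, -1.342]
ft_force: [1.4, 0.8, -0.8]
grip_width: 0.368
time: 30.9
position: [0.5176, 0.112, 0.3173]
tool_rot: [1.338, 1.121, -1.337]
ft_force: [0.3, 0.4, -1.3]
grip_width: 0.374
time: 31.52
position: [0.5051, 0.1466, 0.3168]
tool_rot: [1.337, 1.121, -1.337]
ft_force: [-0.5, -0.2, -1.2]
grip_width: 0.367
grasp [505.1 146.5 152.8] shift [104.4  -3.2 -23.3] ydir -0.175 tilt [-1.  0.  0.] q [-0.06  0.14 -0.3   1.86  0.04  1.15 -0.54] w 0.3665144003299495 f [-0.4895766  -0.23696456 -1.17666523] t 31.525
```

View pics/w12.png

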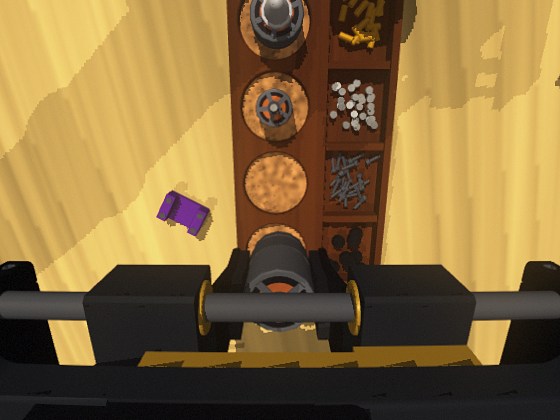

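Run:
```python
from h import *
st=ctrl.get_state()
for z in (.016,.022): print(np.round(atz("wrist",(275.5,184),z,st)*1000,1))
```

```text
[505.8 168.1  16. ]
[506.1 169.4  22. ]
```

```bash
python3 -m crank '[0,-3,-22.5,0,0,0,20, 25,0,0,0,0,0,20, 30,0,0,0,0,0,20, 25,0,0,0,0,0,20, 14,0,0,0,0,0,20]' 30
python3 -m crank '[5,0,0,0,0,0,20, 0,0,0,0,0,0,20, 0,0,0,0,0,0,20, 0,0,0,0,0,0,20, 0,0,0,0,0,0,20]' 30
python3 -c "
from h import *
shift(506,169.3,48.2)"
```

```text
time: 32.2
position: [0.5053, 0.1698, 0.2216]
tool_rot: [1.334, 1.123, -1.338]
ft_force: [-0.2, -0.3, -1.3]
grip_width: 0.367
time: 32.83
position: [0.5056, 0.1707, 0.2184]
tool_rot: [1.336, 1.122, -1.334]
ft_force: [-0.0, 0.6, -1.7]
grip_width: 0.367
grasp [505.7 170.7  54.4] shift [6.2 0.5 1.4] ydir -0.172 tilt [-1.     0.001 -0.   ] q [-0.1   0.27 -0.31  1.93  0.1   0.96 -0.63] w 0.3665232780081787 f [-4.22442727e-05  5.58346658e-01 -1.71392835e+00] t 32.825
```

```bash
python3 -m crank '[3,0,1,0,0,0,20, 2,0,0,0,0,0,20, 0.8,0,0,0,0,0,20, 0,0,0,0,0,0,20, 0,0,0,0,0,0,20]' 30
python3 -c "
from h import *
shift(506,169.3,48.2)"
```

```text
time: 33.45
position: [0.5053, 0.1696, 0.2122]
tool_rot: [1.335, 1.123, -1.335]
ft_force: [-0.8, 0.1, 0.9]
grip_width: 0.369
grasp [505.3 169.6  48.2] shift [-0.   0.7  0.2] ydir -0.172 tilt [-1.  0.  0.] q [-0.1   0.27 -0.31  1.94  0.1   0.95 -0.63] w 0.36946299104284713 f [-0.79596484  0.108759    0.8617127 ] t 33.45
```

```bash
python3 -m crank '[0,0,0,0,0,0,37, 0,0,0,0,0,0,44, 0,0,0,0,0,0,55, 0,0,0,0,0,0,60, 0,0,0,0,0,0,60]' 30
python3 -m crank '[0,0,0,0,0,0,60, -10,0,0,0,0,0,60, -25,0,0,0,0,0,60, -40,0,0,0,0,0,60, -40,0,0,0,0,0,60]' 25
python3 - <<'E'
from h import *
shift(654.5,-191.8,45)
st=ctrl.get_state();im=ctrl.get_image("wrist");cv2.imwrite("pics/w13.png",im[:,:,::-1])
E
```

```text
time: 34.08
position: [0.5053, 0.1697, 0.2122]
tool_rot: [1.335, 1.123, -1.335]
ft_force: [-0.0, -0.6, -0.2]
grip_width: 0.677
time: 34.7
position: [0.5052, 0.1697, 0.329]
tool_rot: [1.335, 1.122, -1.335]
ft_force: [0.1, 0.8, 0.5]
grip_width: 0.688
grasp [505.2 169.7 165. ] shift [120.  209.  330.5] ydir -0.172 tilt [-1.  0. -0.] q [-0.08  0.14 -0.32  1.83  0.05  1.18 -0.59] w 0.6882963261536837 f [0.11800354 0.82550867 0.45093884] t 34.7
```

View pics/w13.png

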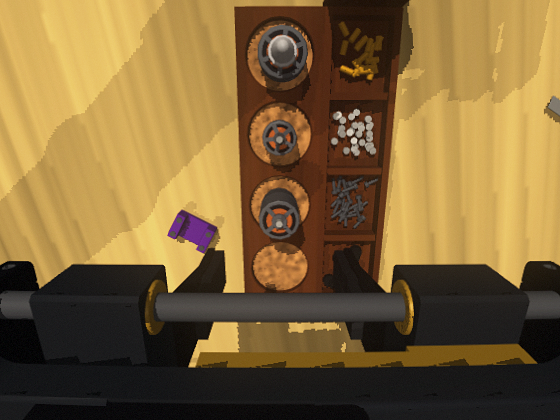

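Tall stands in recess 3 at (280,210). Now the pancake.

```bash
python3 -m crank '[0,29.8,47.2,0,0,0,87, 0,29.8,47.2,0,0,0,87, 0,29.8,47.2,0,0,0,87, 0,29.8,47.2,0,0,0,87, 0,29.8,47.2,0,0,0,87]' 25
python3 -m crank '[0,29.8,47.2,0,0,0,87, 0,29.8,47.2,0,0,0,87, 0,0,0,0.18,0,0,87, 0,0,0,0.18,0,0,87, 0,0,0,0.18,0,0,87]' 25
python3 -m crank '[0,0,0,0.18,0,0,87, 0,0,0,0.18,0,0,87, 0,0,0,0.18,0,0,87, 0,0,0,0.185,0,0,87, 5,0,0,0,0,0,87]' 25
python3 -m crank '[10,0,0,0,0,0,87, 10,0,0,0,0,0,87, 0,0,0,0,0,0,87, 0,0,0,0,0,0,87, 0,0,0,0,0,0,87]' 25
python3 - <<'E'
from h import *
shift(654.5,-191.8,36.5)
st=ctrl.get_state();im=ctrl.get_image("wrist");cv2.imwrite("pics/w14.png",im[:,:,::-1])
for n,z in {"pancake":.025}.items():
    for r in ctrl.mark_of("wrist",n)[:2]:
        print(n,np.round(r["at"],1),round(r["confidence"],2),np.round(atz("wrist",r["at"],z,st)*1000,1))
E
```

```text
time: 35.38
position: [0.6122, -0.09, 0.328]
tool_rot: [1.336, 1.122, -1.334]
ft_force: [0.5, 0.4, 0.2]
grip_width: 0.996
time: 36.0
position: [0.6542, -0.1918, 0.3275]
tool_rot: [1.716, 0.779, -1.715]
ft_force: [-0.4, 0.5, -0.0]
grip_width: 1.0
time: 36.62
position: [0.6543, -0.1915, 0.3229]
tool_rot: [2.152, 0.145, -2.149]
ft_force: [0.4, 0.8, 0.2]
grip_width: 1.001
time: 37.25
position: [0.6543, -0.1917, 0.3027]
tool_rot: [2.153, 0.144, -2.151]
ft_force: [-0.7, -0.2, 0.2]
grip_width: 1.003
grasp [ 654.4 -191.8  138.7] shift [102.2   0.    0. ] ydir -1.437 tilt [-1.     0.    -0.001] q [ 0.15  0.45  0.13  1.49 -0.06  1.21 -1.15] w 1.002821226673319 f [-0.72437127 -0.18747653  0.22640448] t 37.25
pancake [279.8 216.9] 0.88 [ 652.8 -192.9   25. ]
```

View pics/w14.png

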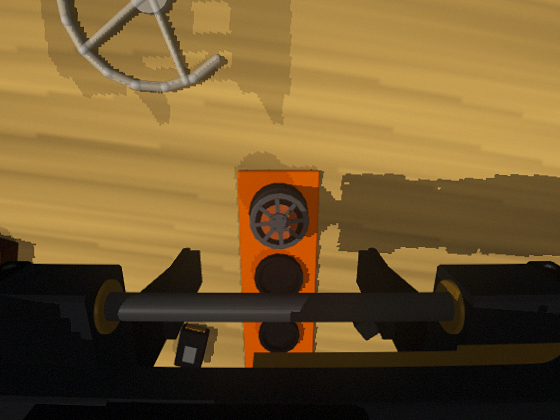

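```bash
python3 -m crank '[25,0.4,1,0,0,0,87, 25,0,0,0,0,0,87, 25,0,0,0,0,0,87, 20,0,0,0,0,0,87, 7,0,0,0,0,0,87]' 30
python3 -m crank '[0,0,0,0,0,0,60, 0,0,0,0,0,0,35, 0,0,0,0,0,0,35, 0,0,0,0,0,0,35, 0,0,0,0,0,0,35]' 30
python3 -m crank '[0,0,0,0,0,0,35, 0,0,0,0,0,0,35, 0,0,0,0,0,0,35, 0,0,0,0,0,0,35, 0,0,0,0,0,0,35]' 30
python3 -c "
from h import *
shift(653.5,-192.3,36.5)"
```

```text
time: 37.98
position: [0.6528, -0.1921, 0.1988]
tool_rot: [2.151, 0.144, -2.155]
ft_force: [0.5, 0.5, -0.1]
grip_width: 0.998
time: 38.6
position: [0.6533, -0.1921, 0.2005]
tool_rot: [2.153, 0.144, -2.152]
ft_force: [0.4, 0.3, 0.9]
grip_width: 0.544
time: 39.22
position: [0.6533, -0.1922, 0.2005]
tool_rot: [2.153, 0.143, -2.152]
ft_force: [-1.1, -0.1, 3.2]
grip_width: 0.543
grasp [ 653.4 -192.3   36.5] shift [ 0.   0.1 -0.1] ydir -1.438 tilt [-1.  0. -0.] q [ 0.16  0.54  0.12  1.58 -0.07  1.03 -1.14] w 0.5434043050998236 f [-1.07109741 -0.05481975  3.21835163] t 39.225
```

```bash
python3 -m crank '[-6,0,0,0,0,0,35, -20,0,0,0,0,0,35, -30,0,0,0,0,0,35, -35,0,0,0,0,0,35, -20,0,0,0,0,0,35]' 30
python3 -m crank '[0,0,0,-0.18,0,0,35, 0,0,0,-0.18,0,0,35, 0,0,0,-0.18,0,0,35, 0,0,0,-0.18,0,0,35, 0,0,0,-0.18,0,0,35]' 30
python3 -m crank '[0,0,0,-0.18,0,0,35, 0,0,0,-0.185,0,0,35, 0,0,0,0,0,0,35, 0,-15,-15,0,0,0,35, 0,-32,-38,0,0,0,35]' 30
python3 -m crank '[0,-32,-38,0,0,0,35, 0,-32,-38,0,0,0,35, 0,-32,-38,0,0,0,35, 0,-32,-38,0,0,0,35, 0,-32,-33,0,0,0,35]' 30
python3 -m crank '[0,0,0,0,0,0,35, 0,0,0,0,0,0,35, 0,0,0,0,0,0,35, 0,0,0,0,0,0,35, 0,0,0,0,0,0,35]' 30
python3 - <<'E'
from h import *
shift(495.2,106.8,43)
st=ctrl.get_state();im=ctrl.get_image("wrist");cv2.imwrite("pics/w15.png",im[:,:,::-1])
E
```

```text
time: 39.85
position: [0.6536, -0.1924, 0.3145]
tool_rot: [2.156, 0.142, -2.148]
ft_force: [0.6, 0.6, -1.7]
grip_width: 0.544
time: 40.48
position: [0.653, -0.1922, 0.3112]
tool_rot: [1.589, 0.909, -1.589]
ft_force: [-0.1, -0.6, -0.7]
grip_width: 0.546
time: 41.1
position: [0.6157, -0.1339, 0.311]
tool_rot: [1.341, 1.117, -1.342]
ft_force: [-0.1, 1.0, -0.7]
grip_width: 0.544
time: 41.72
position: [0.489, 0.0795, 0.3115]
tool_rot: [1.338, 1.121, -1.337]
ft_force: [0.2, 0.9, -1.0]
grip_width: 0.547
time: 42.35
position: [0.4904, 0.0772, 0.311]
tool_rot: [1.336, 1.122, -1.336]
ft_force: [-0.3, 0.3, -1.7]
grip_width: 0.543
grasp [490.3  77.2 147. ] shift [104.   -0.3 -30. ] ydir -0.174 tilt [-1. -0.  0.] q [ 0.04  0.08 -0.26  1.94  0.02  1.13 -0.4 ] w 0.5429935477573856 f [-0.2701996   0.32184507 -1.66062975] t 42.35
```

View pics/w15.png

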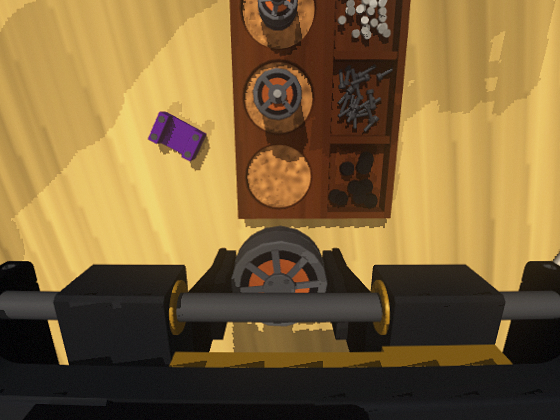

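```bash
python3 - <<'E'
from h import *
st=ctrl.get_state()
for z in (.016,.022): print(np.round(atz("wrist",(279.5,177.5),z,st)*1000,1))
E
python3 -m crank '[0,-0.3,-29,0,0,0,35, 25,0,0,0,0,0,35, 30,0,0,0,0,0,35, 25,0,0,0,0,0,35, 14,0,0,0,0,0,35]' 30
python3 -m crank '[5,0,0,0,0,0,35, 0,0,0,0,0,0,35, 0,0,0,0,0,0,35, 0,0,0,0,0,0,35, 0,0,0,0,0,0,35]' 30
python3 -c "
from h import *
shift(495.2,106.8,42.6)"
```

```text
[495.7 105.1  16. ]
[495.9 106.3  22. ]
time: 43.02
position: [0.4944, 0.1062, 0.2158]
tool_rot: [1.334, 1.123, -1.337]
ft_force: [-0.1, -0.3, -0.3]
grip_width: 0.542
time: 43.65
position: [0.4949, 0.1065, 0.2126]
tool_rot: [1.336, 1.122, -1.334]
ft_force: [-0.0, 0.8, -0.4]
grip_width: 0.545
grasp [495.1 106.5  48.6] shift [ 6.   0.1 -0.3] ydir -0.172 tilt [-1.     0.001 -0.   ] q [-0.01  0.22 -0.28  2.    0.07  0.93 -0.5 ] w 0.5449373429654509 f [-0.0158454   0.83868867 -0.35074463] t 43.65
```

```bash
python3 -m crank '[3,0,0,0,0,0,35, 2,0,0,0,0,0,35, 0.7,0,0,0,0,0,35, 0,0,0,0,0,0,35, 0,0,0,0,0,0,35]' 30
python3 -c "
from h import *
shift(495.2,106.8,42.6)"
```

```text
time: 44.28
position: [0.4948, 0.1064, 0.2065]
tool_rot: [1.335, 1.123, -1.335]
ft_force: [-0.0, -0.5, 0.8]
grip_width: 0.545
grasp [494.7 106.4  42.5] shift [-0.1  0.4 -0.5] ydir -0.173 tilt [-1. -0.  0.] q [-0.01  0.23 -0.28  2.01  0.08  0.92 -0.5 ] w 0.5448035668007682 f [-0.02670165 -0.48313505  0.81108592] t 44.275
```

```bash
python3 -m crank '[0,0,0,0,0,0,52, 0,0,0,0,0,0,58, 0,0,0,0,0,0,66, 0,0,0,0,0,0,70, 0,0,0,0,0,0,70]' 30
python3 -m crank '[0,0,0,0,0,0,70, -10,0,0,0,0,0,70, -25,0,0,0,0,0,70, -40,0,0,0,0,0,70, -40,0,0,0,0,0,70]' 25
python3 -m crank '[0,0,50,0,0,0,70, 0,0,55,0,0,0,70, 0,0,50,0,0,0,70, 0,0,20,0,0,0,70, 0,0,0,0,0,0,70]' 25
python3 - <<'E'
from h import *
shift(0,0,0)
st=ctrl.get_state()
C=np.array([511.5,201.6]);u=np.array([.1705,.985]);v=np.array([.985,-.1705])
for c in ["side","scene"]:
    cv2.imwrite(f"pics/{c}16.png",ctrl.get_image(c)[:,:,::-1])
    for n,z in {"spinner":.032,"slim":.0315,"tall":.041,"pancake":.031}.items():
        for r in ctrl.mark_of(c,n)[:2]:
            p=atz(c,r["at"],z)*1000
            print(c,n,np.round(r["at"],1),round(r["confidence"],2),"org xy",np.round([(p[:2]-C)@v,(p[:2]-C)@u],1))
im=cv2.imread("pics/side16.png")[210:350,60:290]
cv2.imwrite("pics/c16.png",cv2.resize(im,(690,420)))
E
```

```text
time: 44.9
position: [0.4948, 0.1064, 0.2065]
tool_rot: [1.335, 1.123, -1.335]
ft_force: [0.4, -0.5, -0.8]
grip_width: 0.794
time: 45.52
position: [0.4946, 0.1065, 0.3233]
tool_rot: [1.335, 1.122, -1.335]
ft_force: [0.4, 0.3, 0.5]
grip_width: 0.799
time: 46.15
position: [0.4645, -0.0674, 0.3222]
tool_rot: [1.338, 1.12, -1.337]
ft_force: [0.4, 0.9, 0.1]
grip_width: 0.806
grasp [464.7 -67.5 158.2] shift [ 157.7 -469.5   15. ] ydir -0.176 tilt [-1.     0.001  0.   ] q [ 0.21  0.   -0.12  1.99  0.    1.15 -0.09] w 0.8056889900876985 f [0.39599965 0.88766127 0.10187882] t 46.15
side spinner [312.5 170.2] 0.73 org xy [ 127.5 -359.7]
side spinner [407.7 182.1] 0.65 org xy [ -32.8 -496.7]
side slim [188.9 289.8] 0.84 org xy [-7.  35.2]
side slim [292.6 161.6] 0.59 org xy [ 181.2 -346.6]
side tall [218.8 266.6] 0.86 org xy [ -0.4 -30. ]
side pancake [252.3 254.2] 0.95 org xy [ -2.9 -99.7]
scene spinner [139.6 275.1] 0.86 org xy [ 1.000e-01 -5.262e+02]
scene spinner [338.9 150.3] 0.67 org xy [-3.6 79.6]
scene slim [327.1 159.7] 0.55 org xy [ 2.2 19.9]
scene pancake [295.6 178.9] 0.66 org xy [   0.8 -102.3]
```

View pics/c16.png

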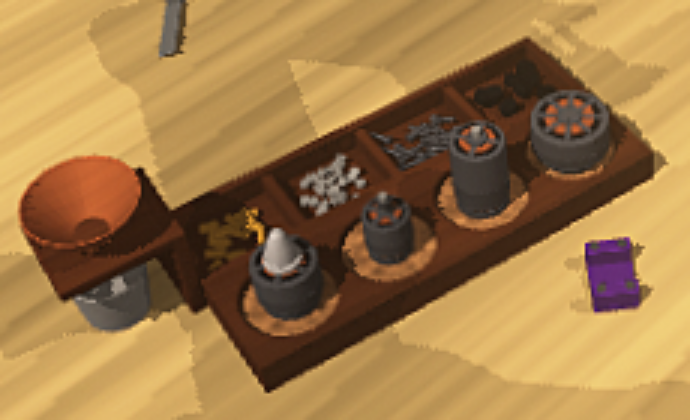

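```bash
python3 -c "
from h import *
im=cv2.imread('pics/scene16.png')[125:215,270:400];cv2.imwrite('pics/c17.png',cv2.resize(im,(780,540),interpolation=cv2.INTER_CUBIC))
for p in [(527.6,296.2,32),(516.6,233,31.5),(506,169.5,41),(495.2,107,31)]: print(np.round(proj('scene',np.array(p)/1000),1))"
```

```text
[343.5 148.6]
[329.1 157.6]
[314. 164.]
[297.1 177.7]
```

View pics/c17.png

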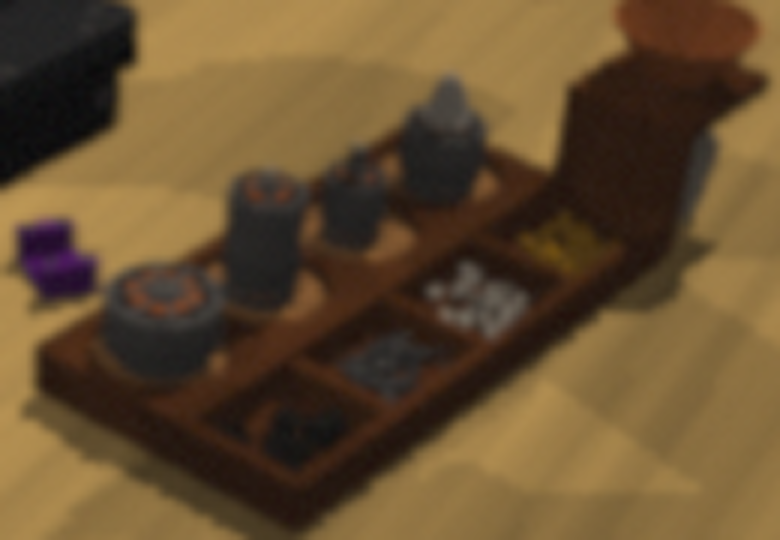

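Both views show all four motors upright on their recess floors, in the order spinner, slim, tall, pancake from the funnel. The gripper is clear, so I hand in.

```bash
python3 -c "
from bench import ctrl
print(ctrl.close_job(), ctrl.get_state()['time'])"
```

```text
the job is handed in; nothing more can be done
the job is handed in; nothing more can be done
```

All four motors are in the organizer in the tray's order, and I handed the job in at about 46 s of the 106 s allowed. From the funnel the recesses hold spinner, slim, tall and pancake, matching their order from the tray handle. I left the blue spinner look-alike where it stood.

**Placing:** Each motor was gripped across the row, lowered to within about 1 mm of the recess floor and released there. Grip forces were 20–30 N, and no measured force reading showed a hard contact.

**Last checks:** The final side and scene pictures show every motor upright on its recess floor, with the gripper well clear. After each of the first three releases the wrist picture also showed the motor standing in its recess. There was no wrist picture after the pancake, so its final check rests on the side and scene pictures.

**Disagreements:**
- **Scene network:** It put the spinner and slim about 12–16 mm short along the row, and it missed the tall motor. I put this down to a few pixels of error at that range, because the wrist and side pictures put them within a few millimetres of centre.
- **Side network:** It placed the slim about 7 mm off across the row. It also missed the placed spinner and reported only other things for it, such as the blue look-alike. The picture itself shows both standing in their recesses.

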